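Sort locking forceps: the open one to the tray, the shut one to the tub

TASK

Instruments may only go into the steriliser with their jaws open. Put the ring-handled forceps that stands open flat into the shallow steel tray with the loop handles, its jaws still open, and the one that is ratcheted shut flat into the deeper white plastic tub, to be unlocked later. Lay them down, do not drop or throw them.

Things in the scene. Friction and masses are not known exactly. Their poses are not given: they have to be found in the camera images.
- shut_forceps (a point): Steel ring-handled locking forceps, ratcheted shut (rigid, finger rings side by side), flat on the table; about 85 g, 157 mm long, 59 mm wide at the rings. Point: centre of its pivot block (the best grip: 20 x 23 x 12 mm in x, y, z), 6 mm above the underside. x runs along the tool to the jaw tips, 62 mm ahead (jaws 11 mm wide, 7 mm high); the rings end 95 mm behind; z up.
- open_forceps (a point): The same make of forceps standing open like an X, flat on the table; about 85 g, 90 to 100 mm wide at the rings. Point: centre of its pivot block (the best grip: 20 x 23 x 12 mm in x, y, z, wider than the arms beside it), 6 mm above the underside. x runs along one half to its jaw tip, 62 mm ahead (its ring ends 95 mm behind; 7 mm high); the other half is turned by joint jaw_opening; z up.
- jaw_opening (a joint): Angle in rad between the two halves of the open forceps, 0 shut; the second half turns counter-clockwise seen from above as it grows. A stiff hinge (0.05 N m) that stays where it is left and does not close when the tool is held by the pivot block.
- tray_floor (a point): Shallow steel tray, fixed, 280 mm long (x) by 185 mm wide (y), walls 25 mm high and 3 mm thick, a wire loop handle at each short end (reaching 168 mm from the middle). Point: middle of its inner floor, 3 mm above the table; x along its long side, z up. For the open forceps.
- tub_floor (a point): White plastic tub, fixed, 260 mm long (x) by 185 mm wide (y), walls 50 mm high and 4 mm thick, a turned-out rim (reaching 135 and 97.5 mm from the middle), no handles. Point: middle of its inner floor, 4 mm above the table; x along its long side, z up. For the shut forceps.

How it is judged (in metres and radians):
At the end, for the whole second after the job is handed in: The shut forceps lies inside the tub and the open forceps inside the tray, each at rest on the floor (pivot centre under 14 mm above it), within about 10 degrees of flat, and the open one still at least 0.25 rad open (x of shut_forceps in the frame of tub_floor between -0.12 and 0.12 m and y of shut_forceps in the frame of tub_floor between -0.085 and 0.085 m and z of shut_forceps in the frame of tub_floor between 0 and 0.014 m and angle between each of shut_forceps, open_forceps's own z axis and vertical below 0.17 rad and x of open_forceps in the frame of tray_floor between -0.13 and 0.13 m and y of open_forceps in the frame of tray_floor between -0.085 and 0.085 m and z of open_forceps in the frame of tray_floor between 0 and 0.014 m and value of joint jaw_opening above 0.25 rad and linear speed of each of shut, open below 0.03 m/s); the robot touches nothing.
It fails at once if a forceps was dropped or thrown (moved faster than 1.4 m/s, a fall of 100 mm) (linear speed of any of shut, open above 1.4 m/s).
It also fails if it takes over 54 s, if anything falls off the work surface, if the arm or the gripper's body presses on something with over 40 N, if the wrist force passes 120 N, or if a joint passes its speed limit or range.

ROBOT

A 6-joint arm with a two-finger parallel gripper is mounted at the origin on the work surface. World frame = base frame: x ahead of the robot, y to its left, z up, the work surface at z = 0. Lengths are in m, angles in degrees, forces in N, time in s.
With the tool pointing down it reaches from about 0.4 to 0.825 m from the base axis. Payload 7 kg.
Tool frame: the origin (TCP) lies at the very end of the fingers, on their centre line; the grasp point (between the pads) lies 19 mm behind it; z points along the fingers, y is the line along which they close (so a half turn about z gives the same grasp; the last joint's range is limited). The gripper opens to 88 mm and grips with 3 to 60 N. Pads are 19 mm wide; open, the fingers measure 130 mm over their backs; the gripper's body (78 mm by 193 mm) begins 47 mm behind the grasp point.
Start: joints at [85.376, 20.546, 0.682, 0, -70.136, -16.507], TCP at [0.243, 0.63, 0.205] pointing down, gripper open.
Joint ranges: [-176.03, 176.03], [-82.01, 121.73], [-58.28, 71.71], [-173.87, 95.51], [-174.79, -0.11], [-173.66, 173.66]. Speed limits (degrees/s): [136.94, 136.94, 172.46, 180, 180, 180].

INTERFACE

Orientations are given as [roll, pitch, yaw] about the fixed x, y, z axes, in that order (R = Rz(yaw) Ry(pitch) Rx(roll)).
In Python, from plant import get_state, imaging, r, finder gives the robot as it stands.
- The arm moves only by the shell command python3 -m handwheel 'ROWS' [FORCE]. ROWS is JSON, a list of rows, each a list of 5 numbers: the closure, from 0 (fully open) to 1 (shut), then the shift along the world's x, y, z in cm, then the turn about the world's z in degrees. A call has 1 to 8 rows; each row is the pose to reach, as a shift and turn from the pose commanded when the call began; what a row does not reach only later rows make up. A row lasts 1/8 s, in which the tool goes at most 62.5 mm and 10.7 degrees, less where a joint would pass 70% of its speed; a pose out of reach is approached as far as the arm can. A call with a gripper value outside its range is refused whole. The fingers move at their own pace and stop on an object; FORCE is the grip in N (left out, the last holds). Time passes only in rows, so rows that repeat a pose let the fingers close. It gives the time, the measured TCP pose, the force, the opening and the grip force at its end, in the units of the state.
- get_state(): the state, without advancing time (a new reading comes with each control period).
- imaging.capture(name): name is "scene" or "top"; returns (picture, depth): 384x512x3 uint8, red, green, blue; 384x512 float32, m along the optical axis (not along the pixel's ray), 0 where there is no reading.
- imaging.get_calibration(name): a dict with "fx", "fy", "cx", "cy" (pixels), "dist" ([k1, k2, p1, p2, k3] as OpenCV has them; the pictures are not rectified), "rvec" (rotation vector, rad) and "tvec" (3), from world to camera coordinates, as OpenCV has them. Camera axes: x right, y down, z forward; pixel columns grow to the right and rows downward; lengths in m; the calibration is good to about 2 mm. A picture is of the moment at which its call begins. get_calibration takes no time and is no camera call.
- r.close_job(): hands the job in; it is judged then, once.
Trained networks look in the newest picture that a camera, given by its name, has taken for a name from the list of things; names that differ only in an ending like _2 or _b are one class to them, and where a whole thing is asked for, a point or a joint stands for the part that bears it (a point fixed in the world has none). Each returns a list of dicts, best first, with "p" (0 to 1); they miss things now and then, are a little off and sometimes report something else, mostly with a low value. They report only what shows in the picture. A call takes as long as a camera call.
- finder.cut_out(camera, query): "region" (384x512 bool, what is visible of it) and "pixel" ([column, row] in pixels, amid what is visible of it).
The state is a dict: "time_s": time; "joints": joint angles; "qd": joint speeds; "joint_torque": joint torques, N m; "tcp_pos": TCP position; "eef_rot": TCP orientation; "contact_force": force on the tool from outside, world axes, zero at the start; "moment": the same for the moment, N m; "gripper_width": finger opening in m; "gripper_force": force on a finger pad.
Only numpy, scipy, OpenCV 4.12 (cv2) and the standard library are available. Lean on these libraries where they do the work, as an engineer would, in place of code of your own. Each camera call takes 0.05 s, during which the arm holds its last target. There are 200 camera calls.

## Working session

There is one attempt and no reset: what is moved stays moved. The work goes in short steps, Python scripts to look and compute and a shell command to move; the robot and the scene stay as the last step left them, time stands still between calls to the robot, and variables do not carry over. Pictures are saved under pics/ and viewed, at most 10 in all, crops included, and the job is handed in when it is done.

```bash
mkdir -p pics
cat > h.py <<'E'
import numpy as np, cv2
from plant import get_state, imaging, r, finder
def world(cam, px, depth=None, z=None):
    c=imaging.get_calibration(cam); K=np.array([[c['fx'],0,c['cx']],[0,c['fy'],c['cy']],[0,0,1]])
    R=cv2.Rodrigues(np.array(c['rvec'],float))[0]; t=np.array(c['tvec'],float).ravel()
    px=np.atleast_2d(np.array(px,float))
    u=cv2.undistortPoints(px[:,None],K,np.array(c['dist'],float))[:,0]
    d=np.c_[u,np.ones(len(u))]
    o=-R.T@t; dw=d@R
    s=np.asarray(depth) if z is None else (z-o[2])/dw[:,2]
    return o+dw*np.reshape(s,(-1,1))
E
python3 - <<'E'
from h import *
s=get_state(); print(s['time_s'],s['tcp_pos'],s['eef_rot'],s['gripper_width'])
ims=[]
for c in('scene','top'):
    p,d=imaging.capture(c); cv2.imwrite(f'pics/{c}.png',p[...,::-1]); np.save(f'{c}_d.npy',d)
    for n in('shut_forceps','open_forceps','tray_floor','tub_floor'):
        for o in finder.cut_out(c,n)[:2]:
            m=o['region']; v,u=np.nonzero(m); dd=d[v,u]; k=dd>0
            P=world(c,np.c_[u,v][k],dd[k]) if k.any() else np.zeros((1,3))
            print(c,n,round(o['p'],2),np.round(o['pixel']),m.sum(),np.round(np.median(P,0),3),np.round(P.min(0),3),np.round(P.max(0),3))
            np.save(f'{c}_{n}.npy',m) if o['p']>.5 else 0
E
```

```text
0.0 [0.2431586  0.62910241 0.2042138 ] [ 1.79903058e+02 -9.13185170e-03 -2.11360221e+01] 0.08775433956293291
scene shut_forceps 0.86 [199. 207.] 490 [ 0.669 -0.057  0.006] [ 0.64  -0.12  -0.004] [0.713 0.036 0.015]
scene open_forceps 0.63 [290. 178.] 430 [0.451 0.009 0.005] [ 0.379 -0.086 -0.004] [0.482 0.06  0.016]
scene tray_floor 0.71 [205. 125.] 4944 [ 0.512 -0.304  0.003] [ 0.326 -0.418 -0.005] [ 0.675 -0.194  0.028]
scene tub_floor 0.89 [359. 281.] 12289 [0.511 0.313 0.004] [ 0.345  0.183 -0.003] [0.661 0.424 0.054]
top shut_forceps 0.72 [279. 155.] 671 [ 0.67  -0.059  0.007] [ 0.64  -0.117 -0.004] [0.713 0.035 0.017]
top open_forceps 0.64 [254. 250.] 437 [ 0.45  -0.002  0.008] [ 0.386 -0.092 -0.002] [0.481 0.058 0.017]
top tray_floor 0.76 [389. 230.] 11271 [ 0.502 -0.305  0.004] [ 0.336 -0.418 -0.004] [ 0.682 -0.196  0.03 ]
top tub_floor 0.76 [109. 222.] 11220 [0.513 0.32  0.006] [ 0.367  0.196 -0.003] [0.662 0.445 0.057]
```

View pics/top.png

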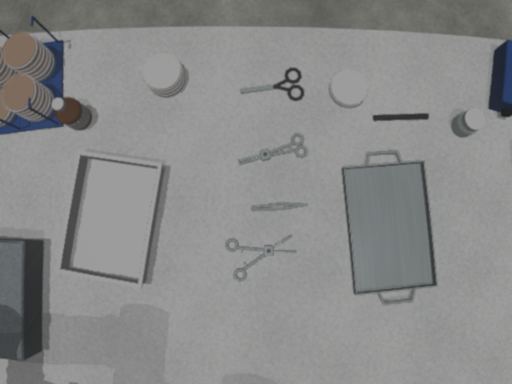

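View pics/scene.png

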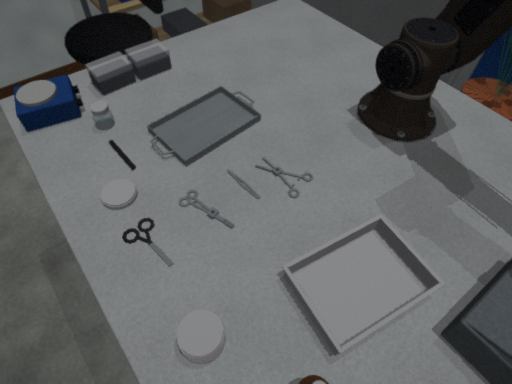

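The top view shows the shut forceps with its pivot near (265,155) and the open one with its pivot near (269,250). The tray is at (389,228) and the tub at (114,217). The networks' finds agree with this. Next I'll enlarge the two forceps and fit the containers.

Run:
```python
from h import *
im=cv2.imread('pics/top.png')
c=im[125:290,215:320]; a=cv2.resize(c[:50],None,fx=6,fy=6,interpolation=cv2.INTER_CUBIC); b=cv2.resize(c[100:160],None,fx=6,fy=5*6//5,interpolation=cv2.INTER_CUBIC)
o=np.vstack([a[:,:], b])[:, :]
o=cv2.resize(o,None,fx=.9,fy=.9); print(o.shape); cv2.imwrite('pics/crop.png',o)
for n in('tray_floor','tub_floor'):
    m=np.load(f'top_{n}.npy'); d=np.load('top_d.npy'); v,u=np.nonzero(m&(d>0)); P=world('top',np.c_[u,v],d[v,u])
    q=P[P[:,2]<.012] 
    print(n,[np.round(x,3) for x in cv2.minAreaRect(q[:,:2].astype(np.float32)*1000)])
    q=P[P[:,2]>(.018 if 'tray' in n else .04)]; print(len(q),[np.round(x,3) for x in cv2.minAreaRect(q[:,:2].astype(np.float32)*1000)])
print(world('top',[[265,155],[240,162],[269,250],[292,236],[296,252]],z=.012).round(4))
for n in('shut_forceps','open_forceps'):
  for cam in('top','scene'):
    m=np.load(f'{cam}_{n}.npy'); d=np.load(cam+'_d.npy'); v,u=np.nonzero(m&(d>0)); P=world(cam,np.c_[u,v],d[v,u])
    q=P[P[:,2]>.0095]; print(n,cam,len(q),np.median(q,0).round(4),q.std(0).round(4))
```

```text
(594, 567, 3)
tray_floor [array([ 506.272, -309.139]), array([347.739, 202.868]), np.float64(5.548)]
1122 [array([ 505.211, -302.478]), array([336.377, 187.652]), np.float64(5.78)]
tub_floor [array([519.818, 324.676]), array([218.858, 278.047]), np.float64(81.739)]
2012 [array([512.577, 310.825]), array([197.681, 271.48 ]), np.float64(82.06)]
[[ 0.6595 -0.0251  0.012 ]
 [ 0.643   0.0301  0.012 ]
 [ 0.4502 -0.0369  0.012 ]
 [ 0.4814 -0.0866  0.012 ]
 [ 0.4467 -0.0958  0.012 ]]
shut_forceps top 159 [ 0.6639 -0.0273  0.0115] [0.0131 0.0343 0.002 ]
shut_forceps scene 62 [ 0.6618 -0.0229  0.0114] [0.0083 0.0157 0.0013]
open_forceps top 132 [ 0.4517 -0.0324  0.0124] [0.0121 0.0261 0.0021]
open_forceps scene 41 [ 0.4502 -0.0328  0.0115] [0.0061 0.0054 0.0012]
```

View pics/crop.png

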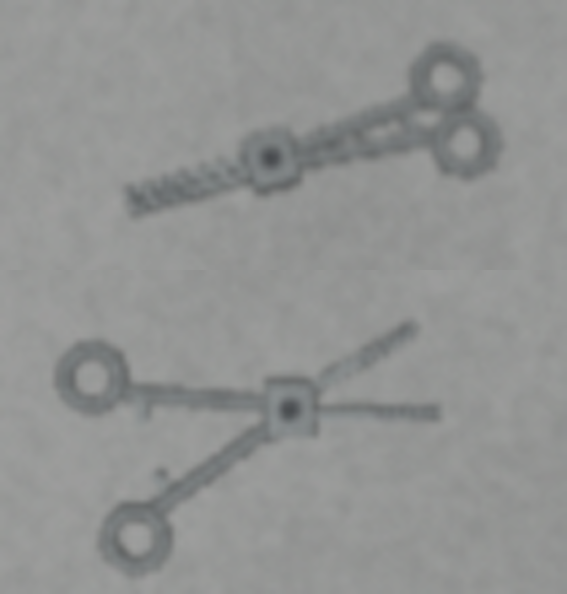

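The crop shows the shut pivot at about (264.8,153.7) in the top picture, with its tip at (238.7,162.2). The open pivot is at about (268.1,250.1), and its block is aligned with the lower half, whose tip is at (295.3,250.8). The fitted container sizes match the given ones: the tray centre is (0.505,-0.302) with yaw 5.7°, and the tub centre is (0.513,0.311) with yaw -8°.

Run:
```python
from h import *
f=lambda q:[215+(q[0]+.5)/5.4-.5,(125 if q[1]<270 else 175)+(q[1]+.5)/5.4-.5]
n=dict(s=(271,157),stip=(130,203),sr1=(445,77),sr2=(467,142),o=(289,408),otip=(438,412),oring=(92,377),otip2=(412,327),oring2=(136,538))
W={k:world('top',f(q),z=.012 if k in'so' else .005)[0] for k,q in n.items()}
for k,w in W.items(): print(k,w.round(4))
a=lambda p,q:np.degrees(np.arctan2(*(W[q]-W[p])[1::-1]))
W['sm']=(W['sr1']+W['sr2'])/2
print('shut yaw',a('s','stip'),a('sm','s'),'open',a('oring','o'),a('o','otip'),a('oring2','o'),a('o','otip2'))
```

```text
s [ 0.6625 -0.0245  0.012 ]
stip [0.6437 0.0335 0.005 ]
sr1 [ 0.6989 -0.0966  0.005 ]
sr2 [ 0.6715 -0.1058  0.005 ]
o [ 0.4499 -0.0349  0.012 ]
otip [ 0.4489 -0.0957  0.005 ]
oring [0.4607 0.0453 0.005 ]
otip2 [ 0.4832 -0.0847  0.005 ]
oring2 [0.3958 0.0262 0.005 ]
shut yaw 107.98901839065019 106.48576770103328 open -97.71468522658809 -90.9381133263452 -48.486892345292 -56.15099804660985
```

```bash
python3 -m handwheel '[[0,3.2,-5,0,-7],[0,6.4,-10,0,-14],[0,9.6,-15,0,-21],[0,12.8,-20,0,-28],[0,16,-25,0,-35],[0,19.2,-30,0,-42],[0,22.4,-35,0,-48],[0,25.6,-40,0,-52]]' 20; python3 -m handwheel '[[0,3.2,-5,0,0],[0,6.4,-10,0,0],[0,9.6,-15,0,0],[0,12.8,-20,0,0],[0,16.4,-25.4,-2,0],[0,16.4,-25.4,-6,0],[0,16.4,-25.4,-10,0],[0,16.4,-25.4,-10,0]]'
```

```text
time_s: 1.5
tcp_pos: [0.5002, 0.228, 0.2056]
eef_rot: [-179.9, 0.0, -73.3]
contact_force: [0.9, 1.1, -0.3]
gripper_width: 0.087
gripper_force: 0.0
time_s: 2.5
tcp_pos: [0.661, -0.0251, 0.1019]
eef_rot: [179.6, 0.1, -73.2]
contact_force: [0.5, 0.8, -0.4]
gripper_width: 0.0874
gripper_force: 0.0
```

```bash
python3 -m handwheel '[[0,0.1,0,-4,0],[0,0.1,0,-7,0],[0,0.1,0,-8.5,0],[0,0.1,0,-9.3,0],[0,0.1,0,-9.7,0],[0,0.1,0,-9.8,0],[0,0.1,0,-9.8,0]]'; python3 -m handwheel '[[0.5,0,0,0,0],[0.7,0,0,0,0],[0.9,0,0,0,0],[1,0,0,0,0],[1,0,0,0,0],[1,0,0,0,0],[1,0,0,0,0],[1,0,0,0,0]]' 25
```

```text
time_s: 3.38
tcp_pos: [0.6648, -0.0244, 0.0079]
eef_rot: [-179.9, -0.0, -73.1]
contact_force: [0.2, 0.3, 0.4]
gripper_width: 0.0874
gripper_force: 0.0
time_s: 4.38
tcp_pos: [0.6643, -0.0244, 0.0071]
eef_rot: [180.0, 0.0, -73.1]
contact_force: [0.1, -0.1, -0.8]
gripper_width: 0.0135
gripper_force: 0.0
```

Run:
```python
from h import *
s=get_state(); print(s['tcp_pos'],s['gripper_width'],s['gripper_force'])
ims=[]
for c,z in(('scene',(150,250,130,290)),('top',(115,200,215,330))):
    p,d=imaging.capture(c); k=p[z[0]:z[1],z[2]:z[3],::-1]; ims.append(cv2.resize(k,(640,int(640*k.shape[0]/k.shape[1])),interpolation=cv2.INTER_CUBIC)[:299])
cv2.imwrite('pics/c2.png',np.vstack(ims)); print(get_state()['gripper_width'],get_state()['gripper_force'])
```

```text
[ 0.66432124 -0.02440288  0.00713846] 0.013481647332714052 0.0
0.005152230603692378 0.0
```

View pics/c2.png

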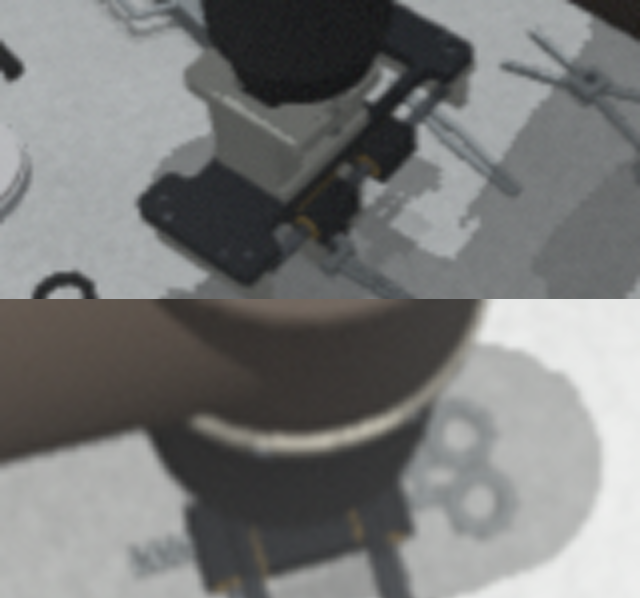

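Run:
```python
from h import *
s=get_state(); print(s['time_s'],s['tcp_pos'],s['eef_rot'],s['gripper_width'],s['gripper_force'],s['contact_force'])
p,d=imaging.capture('scene'); 
c=imaging.get_calibration('scene'); K=np.array([[c['fx'],0,c['cx']],[0,c['fy'],c['cy']],[0,0,1]])
t=np.array(s['tcp_pos']); pts=np.array([t,t+[0,0,.05],[.6625,-.0245,.012],[.6437,.0335,.005],t+[0,.01,0]])
q=cv2.projectPoints(pts,np.array(c['rvec'],float),np.array(c['tvec'],float),K,np.array(c['dist'],float))[0][:,0]
print(q.round(1), 'crop',((q-[180,180])*10).round())
k=p[180:240,180:250,::-1]; cv2.imwrite('pics/c3.png',cv2.resize(k,None,fx=10,fy=10,interpolation=cv2.INTER_CUBIC))
v,u=np.mgrid[195:232:3,200:240:3]; P=world('scene',np.c_[u.ravel(),v.ravel()],d[v,u].ravel()).reshape(*u.shape,3)
print((P[...,2]*1000).round().astype(int))
```

```text
4.475 [ 0.66435579 -0.02443338  0.00714927] [ 1.79999897e+02 -2.23409373e-04 -7.31322154e+01] 0.005152230603692378 0.0 [ 0.0081998   0.0745814  -0.73189849]
[[211.7 213. ]
 [210.2 201. ]
 [212.2 211.5]
 [232.5 225.6]
 [214.  215.8]] crop [[317. 330.]
 [302. 210.]
 [322. 315.]
 [525. 456.]
 [340. 358.]]
[[153 146 138 132 118 117 117   2 103   1  -2  -1   0  -2]
 [141 138 132 119 115 736 117  -3  -1  -1   1   2   1  -2]
 [137 132 118 118 119 117 108  -2   1   1   1  -1  -1  -1]
 [132  97 109 115 117 109  43  -2  -2   0   0  -1  -1  -2]
 [  6  48 112 103 109  37   1   1  -3  -1   0  -2  -1  -1]
 [  0 111  43  51  42  11   0   0  -2   1   1   1   1   0]
 [127   0  -3  37  11  13   6   1  -2  -1   0  -1  -2   0]
 [ -1   0  -3   6  11   7   3   6   1  -2  -2   0   0  -1]
 [ -2   0  -1  -2   2   3   5   7   9   0   2   0  -2  -1]
 [  0  -1  -1   1   1   1   0   0   7   8   6   0   0   0]
 [ -2   0  -1   0  -1   1  -1   2 736   3   7   8   1  -1]
 [ -2   0   1  -3  -1  -1  -1   0  -1  -1   3   0   2   1]
 [  0   0  -2  -1   0  -1  -1  -1   1  -1   1  -1   1   0]]
```

View pics/c3.png

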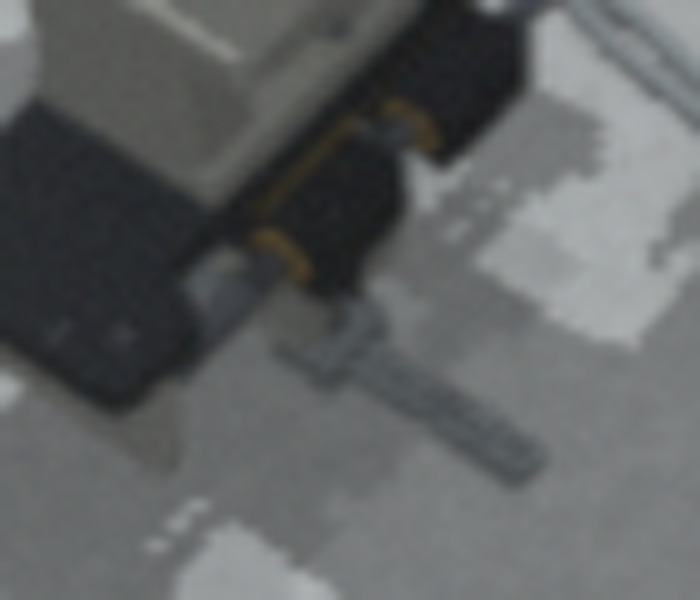

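The fingers have closed fully (5 mm) with no force, so the grip missed. The block shows in front of them near crop (330,345). I'll open, lift and measure again.

```bash
python3 -m handwheel '[[0,0,0,0,0],[0,0,0,0,0],[0,0,0,0,0],[0,0,0,4,0],[0,0,0,9,0],[0,-5,5,12,0],[0,-10,10,12,0],[0,-12,15,12,0]]';  python3 - <<'E'
from h import *
s=get_state(); print(s['tcp_pos'],s['gripper_width'])
ims=[]
for c,z in(('scene',(180,240,170,250)),('top',(130,180,225,315))):
    p,d=imaging.capture(c); 
    for o in finder.cut_out(c,'shut_forceps')[:1]:
        v,u=np.nonzero(o['region']&(d>0)); P=world(c,np.c_[u,v],d[v,u]); q=P[P[:,2]>.0095]
        print(c,round(o['p'],2),P.min(0).round(3),P.max(0).round(3),len(q),np.median(q,0).round(4))
    k=p[z[0]:z[1],z[2]:z[3],::-1]; ims.append(cv2.resize(k,(560,int(560*k.shape[0]/k.shape[1])),interpolation=cv2.INTER_CUBIC)[:299])
cv2.imwrite('pics/c4.png',np.vstack(ims)); print([i.shape for i in ims])
E
```

```text
time_s: 5.52
tcp_pos: [0.5485, 0.116, 0.1279]
eef_rot: [-179.9, 0.0, -73.2]
contact_force: [1.4, 1.1, 0.1]
gripper_width: 0.0771
gripper_force: 0.0
[0.54845227 0.11598322 0.12787896] 0.0771234239444437
scene 0.88 [ 0.644 -0.116 -0.004] [0.712 0.033 0.014] 52 [ 0.6629 -0.023   0.0114]
top 0.87 [ 0.641 -0.117 -0.   ] [0.712 0.033 0.017] 141 [ 0.6617 -0.0251  0.012 ]
[(299, 560, 3), (299, 560, 3)]
```

View pics/c4.png

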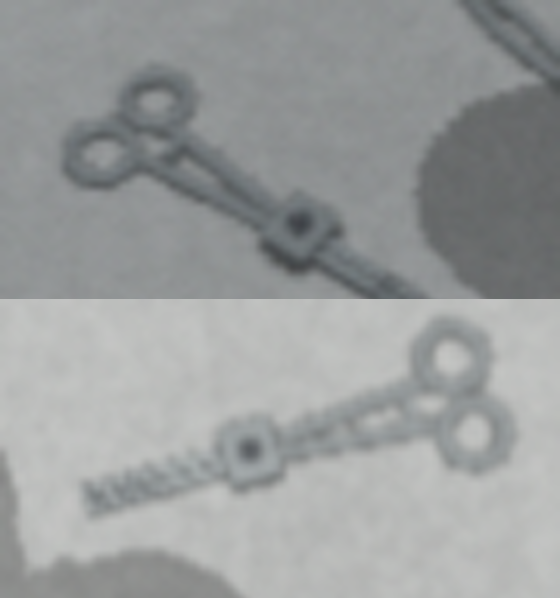

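The forceps has not moved: its pivot is still at top (264.9,153.7). The closed fingers must therefore have passed above the block, so I'll check the true height of the fingertips with the depth image.

Run:
```python
from h import *
s=get_state(); t=np.array(s['tcp_pos']); print(t,s['gripper_width'])
ims=[]
for cam in('scene','top'):
    p,d=imaging.capture(cam); v,u=np.mgrid[0:384,0:512]; P=world(cam,np.c_[u.ravel(),v.ravel()],d.ravel()).reshape(384,512,3)
    q=P-t; th=np.radians(-73.2); ax=q[...,0]*np.cos(th)+q[...,1]*np.sin(th); ay=q[...,0]*-np.sin(th)+q[...,1]*np.cos(th)
    k=(d>0)&(abs(ax)<.04)&(abs(ay)<.1)&(q[...,2]>-.09)&(q[...,2]<.09)
    h=q[...,2]
    for lo in np.arange(-.04,.07,.01):
        m=k&(h>lo)&(h<=lo+.01)
        if m.sum(): print(cam,round(lo,2),m.sum(),'ax',np.percentile(ax[m],[5,50,95]).round(3),'ay',np.percentile(ay[m],[5,25,50,75,95]).round(3))
    if cam=='scene':
        c=imaging.get_calibration(cam); K=np.array([[c['fx'],0,c['cx']],[0,c['fy'],c['cy']],[0,0,1]])
        a,b=cv2.projectPoints(np.array([t]),np.array(c['rvec'],float),np.array(c['tvec'],float),K,np.array(c['dist'],float))[0][0,0]
        print(a,b); x0,y0=int(a)-45,int(b)-60
        g=cv2.convertScaleAbs(cv2.resize(p[y0:y0+80,x0:x0+90,::-1],None,fx=7,fy=7,interpolation=cv2.INTER_CUBIC),alpha=1.6); cv2.circle(g,(int((a-x0)*7),int((b-y0)*7)),4,(0,0,255),-1); cv2.imwrite('pics/c5.png',g)
```

```text
[0.54956485 0.11662391 0.12752381] 0.0866680781016458
scene 0.02 27 ax [-0.012 -0.001  0.007] ay [-0.052 -0.044  0.058  0.059  0.06 ]
scene 0.03 40 ax [-0.012 -0.002  0.008] ay [-0.044  0.057  0.059  0.059  0.06 ]
scene 0.04 11 ax [-0.008 -0.004  0.004] ay [-0.045 -0.044 -0.043  0.06   0.06 ]
scene 0.05 10 ax [-0.011 -0.009 -0.007] ay [-0.055 -0.047 -0.044 -0.043 -0.043]
scene 0.06 14 ax [-0.012 -0.012 -0.009] ay [-0.058 -0.055 -0.049 -0.045 -0.043]
scene 0.07 6 ax [-0.012 -0.012 -0.012] ay [-0.059 -0.055 -0.053 -0.05  -0.047]
291.0342365287035 198.98831293221204
top 0.06 5 ax [-0.007  0.002  0.008] ay [-0.043 -0.043 -0.043 -0.043 -0.043]
```

View pics/c5.png

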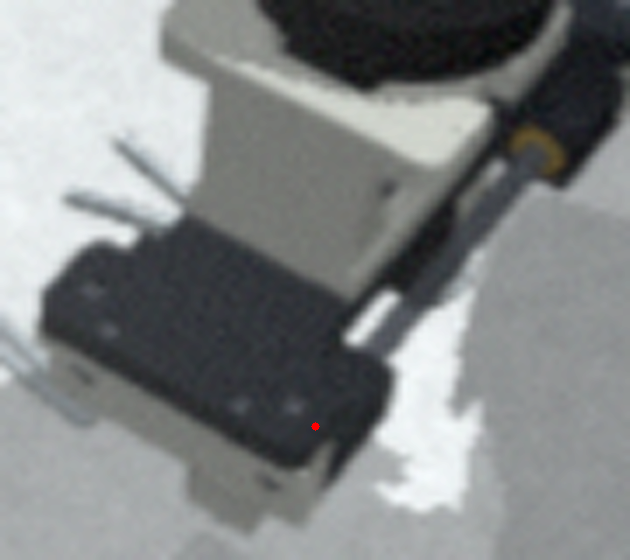

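The depth puts the real finger ends about 20 mm above the reported TCP, which explains the miss. I'll refine that offset.

Run:
```python
from h import *
s=get_state(); t=np.array(s['tcp_pos'])
D=[]
for i in range(5):
    p,d=imaging.capture('scene'); D.append(d)
d=np.median(D,0); v,u=np.mgrid[0:384,0:512]; P=world('scene',np.c_[u.ravel(),v.ravel()],d.ravel()).reshape(384,512,3)
q=P-t; th=np.radians(-73.2); ax=q[...,0]*np.cos(th)+q[...,1]*np.sin(th); ay=q[...,0]*-np.sin(th)+q[...,1]*np.cos(th); h=q[...,2]
for a,b in((.04,.075),(-.075,-.035)):
    k=(d>0)&(abs(ax)<.02)&(ay>a)&(ay<b)&(h>-.05)&(h<.04)
    print(k.sum(),'h sorted',np.sort(h[k])[:12].round(4),'ax',ax[k].min().round(4),ax[k].max().round(4),'ay',np.percentile(ay[k],[5,50,95]).round(4))
print(t,s['joints'])
```

```text
51 h sorted [0.0237 0.0251 0.0254 0.0255 0.0258 0.0264 0.0264 0.0265 0.0269 0.027
 0.0272 0.0274] ax -0.0117 0.0114 ay [0.0577 0.0594 0.0601]
20 h sorted [0.0207 0.0218 0.0218 0.0235 0.0248 0.0252 0.0265 0.0273 0.0277 0.0287
 0.0289 0.0291] ax -0.0118 0.0058 ay [-0.0532 -0.0441 -0.0435]
[0.55016248 0.1150277  0.12695813] [ 3.17677934e+01  1.36908724e+01 -1.99656374e+01  9.16238872e-03
 -5.63425249e+01 -1.49045161e+01]
```

```bash
python3 -m handwheel '[[0,4,-5,0,0],[0,8,-10,0,0],[0,11.9,-15,-3,0],[0,11.9,-15,-8,0],[0,11.9,-15,-11,0],[0,11.9,-15,-12.6,0],[0,11.9,-15,-13.6,0],[0,11.9,-15,-13.6,0]]'; python3 -m handwheel '[[0,0,0,-0.2,0],[0,0,0,-0.4,0],[0,0,0,-0.5,0],[0,0,0,-0.5,0]]'
```

```text
time_s: 7.08
tcp_pos: [0.6691, -0.0344, -0.0088]
eef_rot: [-180.0, -0.0, -73.1]
contact_force: [0.0, 0.4, -0.5]
gripper_width: 0.0877
gripper_force: 0.0
time_s: 7.58
tcp_pos: [0.6689, -0.0346, -0.0139]
eef_rot: [-180.0, -0.0, -73.1]
contact_force: [-0.3, 0.3, 0.4]
gripper_width: 0.0875
gripper_force: 0.0
```

```bash
python3 -m handwheel '[[0,-0.3,0.5,0,0],[0,-0.6,1,-0.2,0],[0.5,-0.6,1,-0.2,0],[0.8,-0.6,1,-0.2,0],[1,-0.6,1,-0.2,0],[1,-0.6,1,-0.2,0],[1,-0.6,1,-0.2,0],[1,-0.6,1,-0.2,0]]' 25;  python3 -m handwheel '[[1,0,0,0,0],[1,0,0,0,0],[1,0,0,0,0],[1,0,0,0,0]]'
```

```text
time_s: 8.57
tcp_pos: [0.6629, -0.0247, -0.0161]
eef_rot: [-180.0, -0.0, -73.1]
contact_force: [-0.0, 0.2, 0.4]
gripper_width: 0.0329
gripper_force: 0.0
time_s: 9.07
tcp_pos: [0.6628, -0.0247, -0.0161]
eef_rot: [180.0, -0.0, -73.1]
contact_force: [0.1, -0.8, 0.3]
gripper_width: 0.0227
gripper_force: 25.0
```

```bash
python3 -m handwheel '[[1,0,0,2,0],[1,0,0,5,0],[1,0,0,9,0],[1,-2,4,9,8],[1,-4,8,9,16],[1,-6,12,9,24],[1,-8,16,9,32],[1,-8,16,9,32]]' 35; python3 -m handwheel '[[1,-2,4,0,8],[1,-4,8,0,16],[1,-6,13,0,25],[1,-8,17,0,33],[1,-8.7,17.8,0,33],[1,-8.7,17.8,0,33],[1,-8.7,17.8,0,33]]'
```

```text
time_s: 10.07
tcp_pos: [0.5818, 0.1379, 0.0742]
eef_rot: [-180.0, 0.0, -40.8]
contact_force: [0.5, 0.2, -0.2]
gripper_width: 0.0224
gripper_force: 35.0
time_s: 10.95
tcp_pos: [0.4963, 0.3122, 0.0738]
eef_rot: [180.0, 0.0, -8.3]
contact_force: [0.6, 0.1, -0.5]
gripper_width: 0.0223
gripper_force: 35.0
```

```bash
cat > chk.py <<'E'
from h import *
import sys
for cam in('scene','top'):
    p,d=imaging.capture(cam); cv2.imwrite(f'pics/l_{cam}.png',p[...,::-1])
    for n in sys.argv[1:]:
        for o in finder.cut_out(cam,n)[:2]:
            v,u=np.nonzero(o['region']&(d>0)); P=world(cam,np.c_[u,v],d[v,u])
            if len(P): print(cam,n,round(o['p'],2),len(P),np.median(P,0).round(3),np.percentile(P,2,axis=0).round(3),np.percentile(P,98,axis=0).round(3))
E
python3 chk.py shut_forceps
python3 - <<'E'
import cv2; i=cv2.imread('pics/l_scene.png')[150:350,240:460]; cv2.imwrite('pics/c6.png',cv2.resize(i,None,fx=2.9,fy=2.9))
E
```

```text
scene shut_forceps 0.91 614 [0.556 0.306 0.095] [0.487 0.274 0.002] [0.591 0.326 0.103]
top shut_forceps 0.79 455 [0.568 0.31  0.097] [0.439 0.275 0.004] [0.59  0.356 0.101]
```

View pics/c6.png

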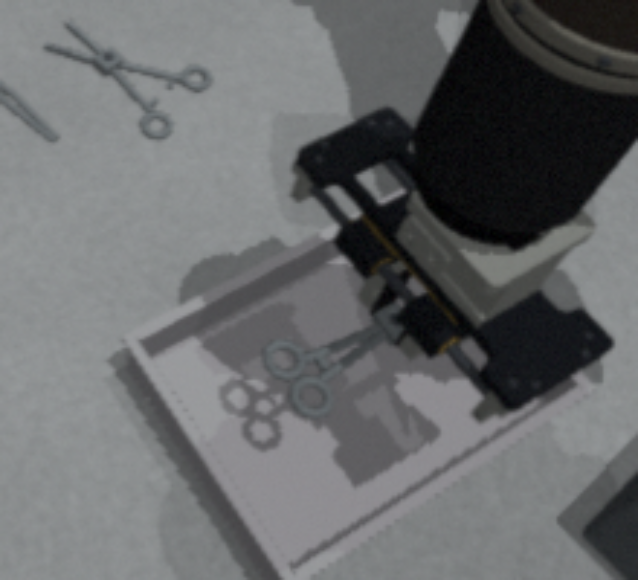

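The shut forceps hangs flat over the tub, rings at crop (295,375), well inside the walls. Now I'll lower it.

```bash
python3 -m handwheel '[[1,0,0,-3,0],[1,0,0,-6,0],[1,0,0,-7.5,0],[1,0,0,-8.1,0],[1,0,0,-8.3,0],[1,0,0,-8.5,0],[1,0,0,-8.5,0],[1,0,0,-8.5,0]]'; python3 -m handwheel '[[0.6,0,0,0,0],[0.5,0,0,0,0],[0.5,0,0,0,0],[0.5,0,0,0,0],[0.5,0,0,0.5,0],[0.5,0,0,2,0],[0.5,0,0,5,0],[0.5,0,0,9,0]]'; python3 chk.py shut_forceps
```

```text
time_s: 12.15
tcp_pos: [0.496, 0.3136, -0.0106]
eef_rot: [-180.0, -0.0, -8.1]
contact_force: [-0.6, 0.5, -0.6]
gripper_width: 0.0225
gripper_force: 35.0
time_s: 13.15
tcp_pos: [0.4956, 0.313, 0.0802]
eef_rot: [179.9, 0.0, -8.1]
contact_force: [0.8, 0.1, -0.6]
gripper_width: 0.0439
gripper_force: 0.0
scene shut_forceps 0.57 575 [0.548 0.311 0.01 ] [0.457 0.278 0.004] [0.591 0.327 0.017]
top shut_forceps 0.5 176 [0.565 0.303 0.012] [0.543 0.277 0.006] [0.583 0.326 0.016]
```

```bash
python3 -m handwheel '[[0.3,0,-4,2,-9],[0,0,-8,2,-18],[0,-1,-12,2,-27],[0,-1.5,-16,2,-36],[0,-2,-20,2,-45],[0,-2.5,-24,2,-54],[0,-3,-28,2,-63],[0,-3.5,-31,2,-72]]'; python3 -m handwheel '[[0,-0.5,-2,0,-7],[0,-1,-3.6,0,-14.5],[0,-1,-3.6,0,-14.5],[0,-1,-3.6,-3,-14.5],[0,-1,-3.6,-5,-14.5],[0,-1,-3.6,-5,-14.5]]'
```

```text
time_s: 14.35
tcp_pos: [0.4598, 0.0017, 0.0984]
eef_rot: [179.9, -0.0, -80.5]
contact_force: [0.1, 0.3, 0.7]
gripper_width: 0.0877
gripper_force: 0.0
time_s: 15.1
tcp_pos: [0.4497, -0.0326, 0.0476]
eef_rot: [179.8, -0.1, -94.5]
contact_force: [0.3, -0.2, -0.1]
gripper_width: 0.0876
gripper_force: 0.0
```

```bash
python3 -m handwheel '[[0,0,-0.1,-3,0],[0,0,-0.1,-5,0],[0,0,-0.1,-6,0],[0,0,-0.1,-6.3,0],[0,0,-0.1,-6.3,0]]'; python3 -m handwheel '[[0.5,0,0,0,0],[0.8,0,0,0,0],[1,0,0,0,0],[1,0,0,0,0],[1,0,0,0,0],[1,0,0,0,0],[1,0,0,0,0],[1,0,0,0,0]]' 15;  python3 -m handwheel '[[1,0,0,0,0],[1,0,0,0,0],[1,0,0,0,0],[1,0,0,0,0]]'
```

```text
time_s: 15.72
tcp_pos: [0.4513, -0.0334, -0.0136]
eef_rot: [-180.0, 0.0, -94.6]
contact_force: [0.0, -0.1, -0.3]
gripper_width: 0.0878
gripper_force: 0.0
time_s: 16.73
tcp_pos: [0.4508, -0.0337, -0.0141]
eef_rot: [180.0, -0.0, -94.6]
contact_force: [-0.7, -0.3, 0.2]
gripper_width: 0.0233
gripper_force: 14.5
time_s: 17.23
tcp_pos: [0.4508, -0.0336, -0.0141]
eef_rot: [180.0, 0.0, -94.6]
contact_force: [-0.3, -0.9, -0.0]
gripper_width: 0.0233
gripper_force: 14.6
```

```bash
python3 -m handwheel '[[1,0,0,2,0],[1,0,0,5,0],[1,0,0,8,0],[1,1,-4,8,9],[1,2,-8,8,18],[1,3,-12,8,27],[1,4,-16,8,36],[1,4,-16,8,36]]' 25; python3 -m handwheel '[[1,1,-4,0,9],[1,2,-8,0,18],[1,3,-10.7,0,27],[1,3,-10.7,0,36],[1,3,-10.7,0,44],[1,3,-10.7,0,44],[1,3,-10.7,0,44]]'; python3 chk.py open_forceps;  python3 - <<'E'
import cv2; i=cv2.imread('pics/l_scene.png')[60:220,100:320]; cv2.imwrite('pics/c7.png',cv2.resize(i,None,fx=3,fy=3))
E
```

```text
time_s: 18.23
tcp_pos: [0.4911, -0.1958, 0.0655]
eef_rot: [180.0, 0.0, -58.7]
contact_force: [-0.3, 0.5, -0.9]
gripper_width: 0.0227
gripper_force: 24.4
time_s: 19.1
tcp_pos: [0.5208, -0.3002, 0.0659]
eef_rot: [-180.0, 0.0, -14.8]
contact_force: [-0.1, -0.8, -0.3]
gripper_width: 0.0226
gripper_force: 24.4
scene open_forceps 0.72 11687 [0.51  0.316 0.005] [0.38  0.21  0.001] [0.651 0.409 0.051]
scene open_forceps 0.48 125 [ 0.547 -0.282  0.085] [ 0.434 -0.312  0.079] [ 0.58  -0.261  0.088]
top open_forceps 0.51 70 [ 0.464 -0.329  0.086] [ 0.447 -0.351  0.083] [ 0.48 -0.32  0.09]
```

View pics/c7.png

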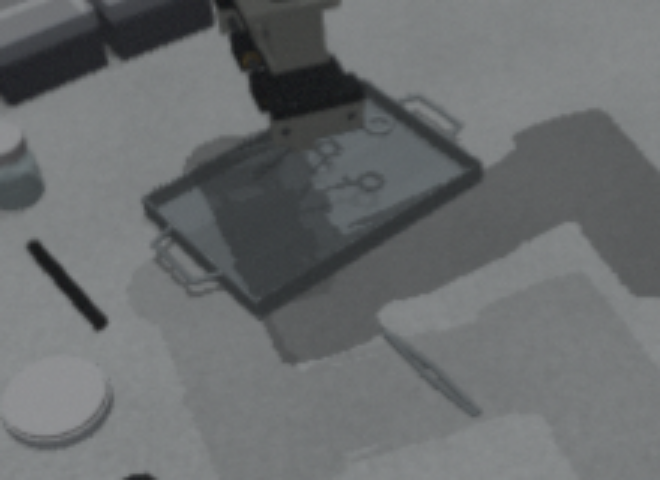

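The open forceps hangs flat over the tray, rings near crop (325,150) and (380,125), still open. Now I'll lower and release it.

```bash
python3 -m handwheel '[[1,0,0,-3,0],[1,0,0,-5.5,0],[1,0,0,-6.8,0],[1,0,0,-7.3,0],[1,0,0,-7.5,0],[1,0,0,-7.6,0],[1,0,0,-7.65,0],[1,0,0,-7.65,0]]'; python3 -m handwheel '[[0.6,0,0,0,0],[0.5,0,0,0,0],[0.5,0,0,0,0],[0.5,0,0,0,0],[0.5,0,0,0.5,0],[0.5,0,0,2,0],[0.5,0,0,5,0],[0.5,0,0,9,0]]'; python3 -m handwheel '[[0.5,-2,5,3,0],[0.5,-4,10,3,0],[0.5,-5,15,3,0],[0.5,-6,20,3,0],[0.5,-7,25,3,0],[0.5,-7,28,3,0],[0.5,-7,28,3,0]]'; python3 chk.py shut_forceps open_forceps;  python3 - <<'E'
import cv2; i=cv2.imread('pics/l_top.png')[140:310,40:460]; cv2.imwrite('pics/c8.png',cv2.resize(i,None,fx=1.9,fy=1.9,interpolation=cv2.INTER_CUBIC))
E
```

```text
time_s: 20.3
tcp_pos: [0.5211, -0.3007, -0.0102]
eef_rot: [-180.0, -0.0, -14.6]
contact_force: [0.1, -0.5, -1.0]
gripper_width: 0.0231
gripper_force: 24.4
time_s: 21.3
tcp_pos: [0.5204, -0.3005, 0.0807]
eef_rot: [180.0, 0.1, -14.6]
contact_force: [1.5, -1.7, -0.6]
gripper_width: 0.0441
gripper_force: 0.0
time_s: 22.18
tcp_pos: [0.4514, -0.0188, 0.1109]
eef_rot: [-179.9, -0.1, -14.4]
contact_force: [0.0, -0.6, -0.0]
gripper_width: 0.0439
gripper_force: 0.0
scene shut_forceps 0.97 703 [0.546 0.311 0.01 ] [0.445 0.278 0.002] [0.591 0.327 0.017]
scene open_forceps 0.79 288 [ 0.516 -0.292  0.008] [ 0.438 -0.349  0.001] [ 0.572 -0.262  0.015]
top shut_forceps 0.91 574 [0.534 0.31  0.012] [0.442 0.277 0.004] [0.585 0.326 0.019]
top open_forceps 0.67 728 [ 0.484 -0.3    0.01 ] [ 0.437 -0.352  0.002] [ 0.577 -0.266  0.017]
```

View pics/c8.png

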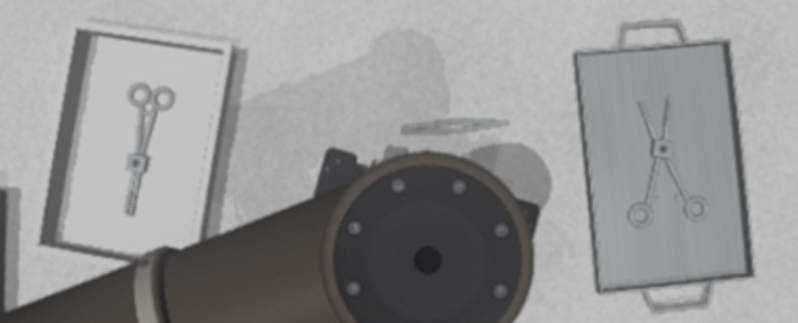

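Both lie flat on their floors: the shut one in the tub with its pivot at crop (138,163), the open one in the tray with its pivot at (662,149). The open one is still wide, at about 45° (0.8 rad), and the robot is clear of both.

```bash
python3 -c "
from plant import r; print(r.close_job())"
```

```text
the job is handed in; nothing more can be done
None
```

I put the open forceps flat in the steel tray with its jaws still open (about 45°) and the shut forceps flat in the white tub, and handed the job in at about 22 s; no verdict was shown.

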